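# Seat the slide-carrier plate on the analyser's loading deck and latch it

### The job

Pick up the loose aluminium slide-carrier plate by its black grip and lower it gently onto the sloping grey deck of the white loading station, so that the round pin stands in the plate's larger hole (the blue-marked end), the diamond pin in the smaller hole, and the plate lies flush on the deck. Then swing the red catch all the way round, over the end of the plate, and let go of it. Leave everything else on the bench where it stands.

Things in the scene. Friction and masses are not known exactly. Their poses are not given: they have to be found in the camera images.
- plate_grip (a point): Centre of the black grip block of the loose aluminium plate, 34 mm above its underside. Plate 100 mm (x) by 160 mm (y), 10 mm thick, about 0.35 kg, flat on the bench at the start. The grip stands on its centre, 16 mm thick along plate x, 56 mm long along plate y, 10 to 58 mm above the underside. Plate z points up, y towards the larger hole (blue square at that end).
- hole_round (a point): Centre of the larger through hole, 20 mm diameter, at the plate's underside, 50 mm from the plate's centre along plate +y. Goes over the round pin.
- hole_diamond (a point): Centre of the smaller through hole, 15 mm diameter, at the plate's underside, 50 mm from the plate's centre along plate -y. Goes over the diamond pin.
- deck: Grey sloping deck fixed on the white station. Origin on its surface, midway between the pins; z is normal to it (25 degrees from vertical, leaning away from the robot), x runs down the slope, away from the robot, y is level, towards the round pin. 160 mm (x) by 270 mm (y, -147 to +123 mm). Seated, the plate's underside centre is at this origin with parallel axes.
- pin_round (a point): Foot of the round pin on the deck surface, at deck y = +50 mm; steel, 18 mm diameter, 24 mm tall along deck z, the top 11 mm tapering to 7 mm diameter; blue ring around its foot.
- pin_diamond (a point): Foot of the diamond pin on the deck surface, at deck y = -50 mm; steel rhombus 13 mm along deck x by 7 mm along deck y, 24 mm tall, the top 11 mm tapering to a third; black ring around its foot.
- catch_pivot (a point): Where the catch's pivot axis (parallel to deck z) meets the deck surface: deck x = +24 mm, y = -102 mm, beyond the diamond-pin end.
- catch_post (a point): Middle of the catch's upright red post: 36 mm from the pivot axis, 41.5 mm above the deck. Post 16 mm diameter, parallel to deck z, from 20.5 to 62.5 mm above the deck. The flat red arm under it is 22 mm wide, lies 12.5 to 20.5 mm above the deck (2.5 mm over a seated plate) and reaches 46 mm from the pivot.
- catch (a joint): Catch angle in rad, 0 to 2.03; stays where left (about 1.5 N at the post moves it). Pivot-to-post direction makes the angle 3.60 - value with deck x (turning towards deck y), so it grows clockwise seen from above. At the start 0 to 0.4, clear of the plate; at the stop, 2.03, the post lies along deck +y from the pivot and the arm over the plate: fully closed.
- tray: Bystander: open steel instrument tray 110 x 170 x 30 mm; origin at the centre of its underside. Stands on the other side from the plate.
- bottle_white: Bystander: white bottle, 72 mm diameter, 170 mm tall; origin under its centre.
- bottle_purple: Bystander: purple bottle, 60 mm diameter, 130 mm tall; origin under its centre.
- jar_green: Bystander: green jar, 60 mm diameter, 60 mm tall; origin under its centre.
- cup: Bystander: clear sample cup, 62 mm diameter, 65 mm tall; origin under its centre.
- carton: Bystander: cardboard carton 80 x 120 x 50 mm; origin under its centre.
- spatula: Bystander: spatula with blue handle, 160 mm long, lying flat.

How it is judged:
On the way, in this order (a step that is already met when the one before it is completed fails the run):
1. the plate is seated on both pins with the catch still open (distance between hole_round and pin_round below 0.004 m and distance between hole_diamond and pin_diamond below 0.004 m and value of joint catch below 1 rad), for 0.2 s.
2. the catch is swung fully over the plate (value of joint catch above 1.8 rad), for 0.2 s.
At the end, for the whole second after the job is handed in: The plate rests flush on the deck, each hole (centre at the underside) within 4 mm of the foot of its own pin and the plate within 2 degrees of the deck; the catch stands beyond 1.8 rad, over the plate; the plate is at rest (distance between hole_round and pin_round below 0.004 m and distance between hole_diamond and pin_diamond below 0.004 m and angle between the z axis of plate_grip and the z axis of deck, either way round below 0.035 rad and value of joint catch above 1.8 rad and linear speed of plate below 0.02 m/s); the robot touches nothing.
It fails at once if the plate is dropped or rammed on the station (over 80 N) (contact force between plate and deck above 80 N).
It fails at once if a bystander is moved by more than 30 mm (distance of any of tray, bottle_white, bottle_purple, jar_green, cup, carton, spatula from where it was at the start of the episode above 0.03 m).
It also fails if it takes over 54 s, if anything falls off the work surface, if the arm or the gripper's body presses on something with over 40 N, if the wrist force passes 120 N, or if a joint passes its speed limit or range.

### The arm

A 7-joint arm with a two-finger parallel gripper is mounted at the origin on the work surface. World frame = base frame: x ahead of the robot, y to its left, z up, the work surface at z = 0. Lengths are in m, angles in rad, forces in N, time in s.
With the tool pointing down it reaches from about 0.35 to 0.9 m from the base axis. Payload 19.9 kg.
Tool frame: the origin (TCP) lies between the finger pads; the fingertips stand manip.tips_ahead ahead of it and the grasp point (between the pads) lies 3 mm ahead of it (manip.tips_ahead is the distance from the TCP to the fingertips, in m); z points along the fingers, x is the direction in which the jaws open and shut, and the axes are right-handed (so a half turn about z gives the same grasp; the last joint's range is limited). The gripper opens to 94 mm and grips with 3 to 60 N. Pads are 16 mm wide; open, the fingers measure 119 mm over their backs; the gripper's body (75 mm by 177 mm) begins 78 mm behind the grasp point.
Start: joints at [-1.377, 0.417, -0.01, 1.614, 0.005, 1.111, -0.053], TCP at [0.145, 0.608, 0.19] pointing down, gripper open.
Joint ranges: [-2.81, 2.81], [-0.39, 2.02], [-1.27, 1.25], [0.06, 2.57], [-1.19, 4.33], [0.19, 2], [-2.82, 2.82]. Speed limits (rad/s): [1.89, 1.89, 2.39, 2.39, 3.01, 3.01, 3.01].

### API

Orientations are given as a rotation vector (axis times angle).
In Python, from cell import readout, eyes, manip gives the robot as it stands.
- The arm moves only by the tool carry_out, never from a script. Its argument "moves" is one flat list of numbers, 7 for each row, row after row: the finger opening in mm, from 0 to 94, then the shift along the world's x, y, z in mm, then the turn, a rotation vector about the world's x, y, z in rad. In form: [jaw, x, y, z, wx, wy, wz, jaw, x, y, z, wx, wy, wz, ...]. A call has exactly 8 rows; each row shifts and turns the commanded pose from where the row before left it; what a row does not reach is not made up. A row lasts 1/12 s, in which the tool goes at most 41.7 mm and 7.16 degrees, less where a joint would pass 70% of its speed; a pose out of reach is approached as far as the arm can. A call is refused whole if a number of a shift passes 41.7 or a number of a turn 0.125, either way. A call with a gripper value outside its range is refused whole. The fingers move at their own pace and stop on an object; "newtons" is the grip in N (left out, the last holds). Time passes only in rows, so rows that do not move let the fingers close, or fill a call up. It gives the time, the measured TCP pose, the force and the opening at its end, in the units of the state.
- readout.sense(): the state, without advancing time (a new reading comes with each control period).
- eyes.read_camera(name): name is "scene" or "top" or "wrist"; returns a dict with "pixels" (384x512x3 uint8, red, green, blue), "range_z" (384x512 float32, m along the optical axis (not along the pixel's ray), 0 where there is no reading), "vfov" (degrees; the focal length in pixels is half the picture's height over the tangent of half this angle, whatever the lens; pixels are square), "cx", "cy" (the principal point, pixels), "R" (3x3) and "t" (3): a world point X has camera coordinates R X + t; the wrist camera has in their place "hand_eye" (4x4, takes a point from camera to tool coordinates, whose origin is the TCP and whose axes are the tool frame's). Camera axes: x right, y down, z forward; pixel columns grow to the right and rows downward; lengths in m; the calibration is good to about 2 mm. A picture is of the moment at which its call begins: read the wrist's pose just before it.
- manip.hand_in(): hands the job in, once; it reports no verdict.
The state is a dict: "t": time; "q": joint angles; "dq": joint speeds; "tau": joint torques, N m; "position": TCP position; "tool_rot": TCP orientation; "force": force on the tool from outside, world axes, zero at the start; "wrist_torque": the same for the moment, N m; "width": finger opening in m.
Only numpy, scipy, OpenCV 4.12 (cv2) and the standard library are available. Lean on these libraries where they do the work, as an engineer would, in place of code of your own. Each camera call takes 0.05 s, during which the arm holds its last target. There are 200 camera calls.

## Working session

There is one attempt and no reset: what is moved stays moved. The work goes in short steps, Python scripts to look and compute and a tool call to move; the robot and the scene stay as the last step left them, time stands still between calls to the robot, and variables do not carry over. Pictures are saved under pics/ and viewed, about 8 in all and at most 12, crops included, and the job is handed in when it is done.

Besides the shell and the picture viewer there is one more tool, called after ">>>" as name(argument=value, ...) on one line, values as JSON. carry_out: Moves the arm, as the interface text tells. Its arguments: {"type":"object","properties":{"moves":{"type":"array"},"newtons":{"type":"number"}},"required":["moves"]}

```bash
mkdir -p pics; cat > h.py <<'E'
import numpy as np, cv2
from scipy.spatial.transform import Rotation as Rn
from cell import readout, eyes, manip
def cam(name):
    s=readout.sense(); c=eyes.read_camera(name)
    f=192/np.tan(np.radians(c['vfov'])/2); c['f']=f
    if 'R' in c: Rw=np.array(c['R']).T; o=-Rw@np.array(c['t'])
    else:
        H=np.array(c['hand_eye']); Rt=Rn.from_rotvec(s['tool_rot']).as_matrix()
        Rw=Rt@H[:3,:3]; o=Rt@H[:3,3]+np.array(s['position'])
    c['Rw']=Rw; c['o']=o
    u,v=np.meshgrid(np.arange(512),np.arange(384))
    d=np.stack([(u-c['cx'])/f,(v-c['cy'])/f,np.ones_like(u,float)],-1)
    c['P']=(d*c['range_z'][...,None])@Rw.T+o
    c['D']=d@Rw.T
    return c
def ray(c,u,v):
    return c['o'],c['Rw']@np.array([(u-c['cx'])/c['f'],(v-c['cy'])/c['f'],1])
def onz(c,u,v,z):
    o,d=ray(c,u,v); return o+d*(z-o[2])/d[2]
def save(c,n,box=None,k=1):
    im=c['pixels'][...,::-1]
    if box: im=im[box[1]:box[3],box[0]:box[2]]
    cv2.imwrite('pics/'+n,cv2.resize(im,None,fx=k,fy=k,interpolation=cv2.INTER_CUBIC))
E
python3 - <<'E'
from h import *
import pickle
print(readout.sense(),manip.tips_ahead)
for n in ('scene','top','wrist'):
    c=cam(n); pickle.dump(c,open(n+'0.pkl','wb')); save(c,n+'0.png',k=1.5); print(n,c['o'],c['f'])
E
```

```text
{'t': 0.0, 'q': array([-1.37753415,  0.4179585 , -0.0103181 ,  1.61413648,  0.00472273,
        1.11069733, -0.05297616]), 'dq': array([ 0.00161419, -0.00081895, -0.00046677, -0.00108795,  0.00080405,
        0.00249868,  0.00084069]), 'tau': array([-1.22468555e-04, -8.51253104e+01,  6.38867654e-01, -4.25998414e+01,
       -4.89029742e-02,  1.86560350e-02,  1.52138173e-04]), 'position': array([0.14530583, 0.60748756, 0.18905073]), 'tool_rot': array([ 2.46562397e+00,  1.94556716e+00, -1.34402185e-03]), 'force': array([-0.64385185,  1.10356589, -0.20715636]), 'wrist_torque': array([ 0.00309969,  0.01619453, -0.00045641]), 'width': 0.09386246043068808} 0.022
scene [1.40010925 0.42481758 1.13750133] 480.3976380581728
top [ 0.43020953 -0.02534731  1.27540145] 449.81711766594543
wrist [0.07200851 0.62622136 0.38471944] 296.4607852956444
```

View pics/top0.png

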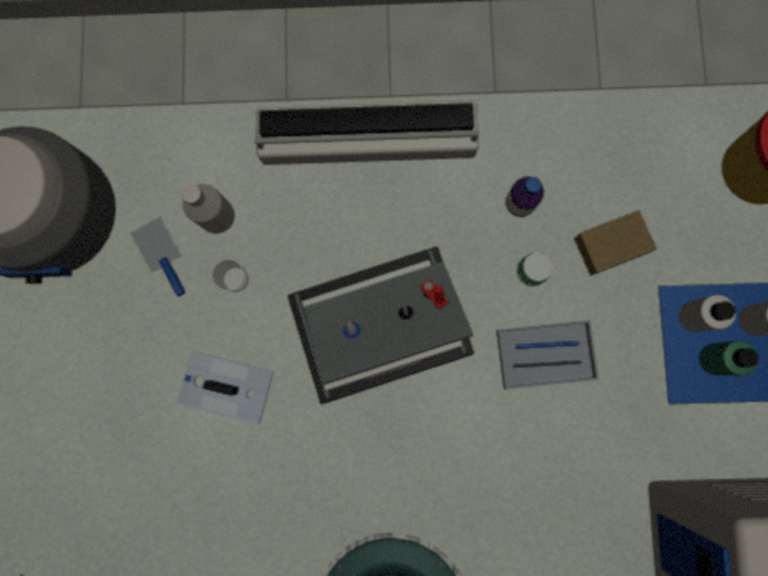

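View pics/scene0.png

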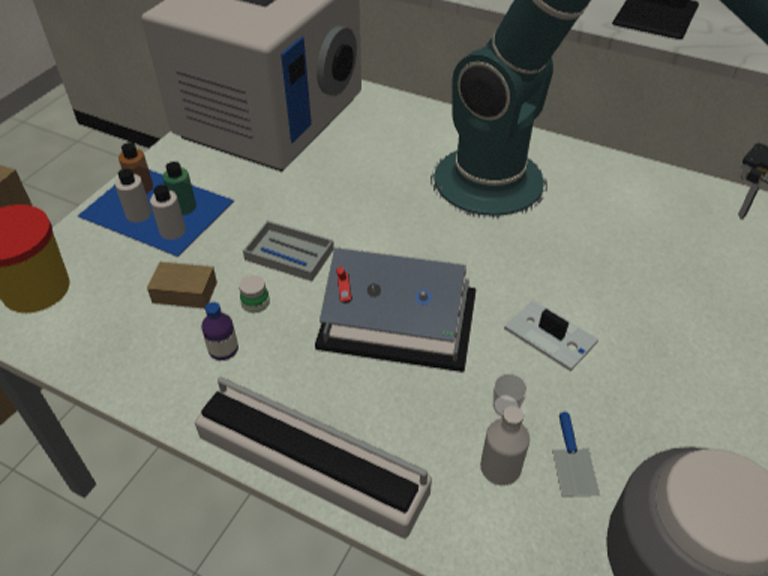

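Both views show the scene (enlarged 1.5x): in the top view, the plate grip is at (222,387), larger hole at (199,381) with the blue mark at (187,378), and smaller hole at (250,394). The round pin is at (351,328), the diamond pin at (406,312), and the catch around (435,293). Next I'll measure them.

```bash
cat > m1.py <<'E'
from h import *
import pickle
T=pickle.load(open('top0.pkl','rb'));S=pickle.load(open('scene0.pkl','rb'))
def tri(a,b):
    (o1,d1),(o2,d2)=ray(T,*a),ray(S,*b)
    d1/=np.linalg.norm(d1);d2/=np.linalg.norm(d2)
    k=np.linalg.lstsq(np.stack([d1,-d2],1),o2-o1,rcond=None)[0]
    p,q=o1+k[0]*d1,o2+k[1]*d2
    return (p+q)/2,np.linalg.norm(p-q)
def blob(c,m,box,amin=4):
    x0,y0,x1,y1=box; z=np.zeros(m.shape,np.uint8); z[y0:y1,x0:x1]=m[y0:y1,x0:x1]
    n,l,st,ce=cv2.connectedComponentsWithStats(z)
    r=[]
    for i in sorted(range(1,n),key=lambda i:-st[i,4])[:3]:
        if st[i,4]>=amin: r.append((ce[i].round(1),st[i,4],np.median(c['P'][l==i],0).round(4)))
    return r
for n,c,bp,bd,bc in (('top',T,(118,233,185,285),(190,165,318,270),(270,180,305,210)),('scene',S,(333,198,402,248),(210,165,318,245),(218,172,240,205))):
    im=c['pixels'].astype(int);h=cv2.cvtColor(c['pixels'],cv2.COLOR_RGB2HSV);H,s,V=[h[...,i].astype(int) for i in range(3)]
    blue=(abs(H-112)<12)&(s>130)&(V>60)
    print(n,'plateblue',blob(c,blue,bp)); print(' ring',blob(c,blue,bd))
    print(' grip',blob(c,V<50,bp)); print(' black ring',blob(c,V<45,(265,200,280,215) if n=='top' else (240,185,258,200)))
    print(' red',blob(c,((H<8)|(H>172))&(s>150)&(V>70),bc))
    # deck plane by range
    P=c['P']; q=(c['range_z']>0)&(P[...,2]>.03); 
    poly=np.array([(215,210),(290,190),(300,215),(225,245)] if n=='top' else [(228,175),(300,182),(290,215),(225,205)])
    z=np.zeros(q.shape,np.uint8);cv2.fillPoly(z,[poly],1);p=P[(z>0)&q]
    m=np.median(p,0)
    for _ in range(5):
        A=np.c_[p[:,:2],np.ones(len(p))];k=np.linalg.lstsq(A,p[:,2],rcond=None)[0];r=p[:,2]-A@k;p=p[abs(r)<.004]
    nn=np.array([-k[0],-k[1],1]);nn/=np.linalg.norm(nn);print(' plane',k,'tilt',np.degrees(np.arccos(nn[2])),'az',np.degrees(np.arctan2(nn[1],nn[0])),len(p),r.std())
save(T,'topc.png',(115,160,325,285),3.8);save(S,'scenec.png',(205,160,405,250),4)
E
python3 m1.py
```

```text
top plateblue [(array([124.9, 251.9]), np.int32(8), array([0.4327, 0.3679, 0.0097]))]
 ring [(array([234.6, 221.3]), np.int32(36), array([0.503 , 0.0513, 0.0866]))]
 grip [(array([146.8, 258.2]), np.int32(131), array([0.4146, 0.2942, 0.0561]))]
 black ring [(array([270.2, 208.3]), np.int32(66), array([ 0.5365, -0.0431,  0.0863]))]
 red [(array([290. , 196.6]), np.int32(115), array([ 0.5633, -0.0929,  0.1097]))]
 plane [-0.41871874 -0.14047519  0.3054249 ] tilt 23.82886422135456 az 18.54599396276243 1667 0.0016273722249490997
scene plateblue [(array([387. , 233.5]), np.int32(6), array([0.433 , 0.3648, 0.0113]))]
 ring [(array([281.7, 198.8]), np.int32(26), array([0.5118, 0.0564, 0.0827]))]
 grip [(array([368.7, 216. ]), np.int32(232), array([0.4204, 0.2986, 0.0464]))]
 black ring []
 red [(array([228.7, 188.9]), np.int32(109), array([ 0.5679, -0.0947,  0.1033]))]
 plane [-0.40371317 -0.14457164  0.29687007] tilt 23.210547613072215 az 19.70269168914166 1290 0.001841059859694098
```

View pics/wrist0.png

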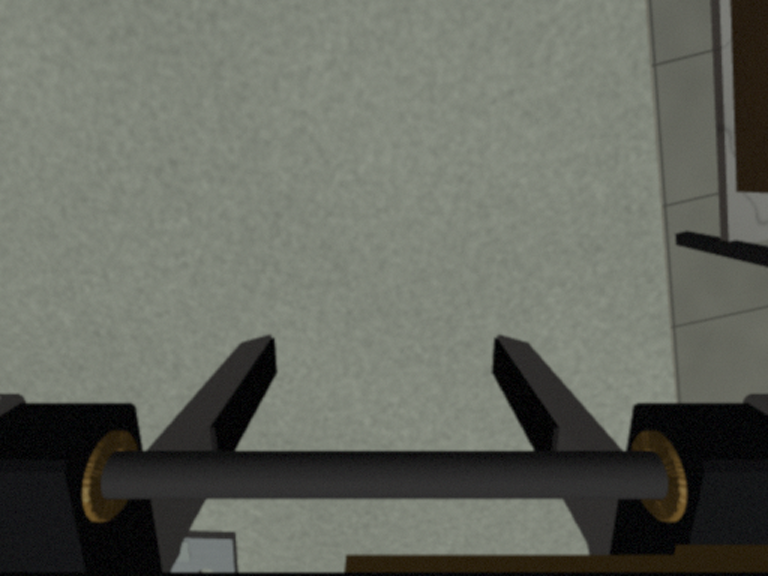

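The wrist view shows the fingers at the bottom, around rows 340–450, and the camera looking toward tool -y. I'll work out what it covers, then check the enlarged fine points.

```bash
python3 - <<'E'
from h import *
import pickle
c=pickle.load(open('wrist0.pkl','rb')); print(np.array(c['hand_eye']).round(4))
s=readout.sense();R=Rn.from_rotvec(s['tool_rot']).as_matrix()
for u,v in((256,100),(256,192),(256,250)):
    p=onz(c,u,v,0); print(u,v,R.T@(p-s['position']))
E
```

```text
[[ 1.000e+00 -1.100e-03 -3.000e-04  9.000e-04]
 [ 1.200e-03  9.654e-01  2.606e-01 -7.570e-02]
 [ 0.000e+00 -2.606e-01  9.654e-01 -1.956e-01]
 [ 0.000e+00  0.000e+00  0.000e+00  1.000e+00]]
256 100 [ 0.00099981 -0.09464142  0.18918764]
256 192 [0.00086496 0.02273233 0.18919521]
256 250 [0.00076773 0.10736228 0.18920067]
```

View pics/topc.png

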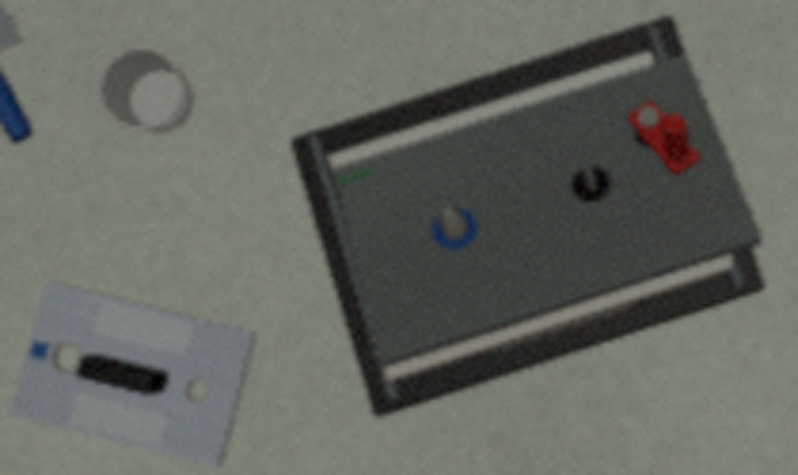

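The enlarged top view shows both pins, the catch open at top right, and the plate with its blue mark on its axis. Next I'll hover over the plate with the hand turned, so I can look from the wrist.

>>> carry_out(moves=[94,26,-30,2,0,0,-0.1,94,26,-30,2,0,0,-0.1,94,26,-30,2,0,0,-0.1,94,26,-30,2,0,0,-0.1,94,26,-30,2,0,0,-0.1,94,26,-30,2,0,0,-0.1,94,26,-30,2,0,0,-0.1,94,26,-30,2,0,0,-0.1], newtons=30)

```text
t: 0.82
position: [0.3542, 0.3661, 0.2057]
tool_rot: [-3.031, -0.825, 0.0]
force: [1.5, 1.2, 0.5]
width: 0.0941
```

>>> carry_out(moves=[94,8,-9,3,0,0,-0.0975,94,8,-9,3,0,0,-0.0975,94,8,-9,3,0,0,-0.0975,94,8,-9,3,0,0,-0.0975,94,8,-9,3,0,0,-0.0975,94,8,-9,3,0,0,-0.0975,94,8,-9,3,0,0,-0.0975,94,8,-9,3,0,0,-0.0975])

```text
t: 1.48
position: [0.4176, 0.2953, 0.2297]
tool_rot: [3.117, -0.39, -0.0]
force: [0.3, 0.7, 0.5]
width: 0.0937
```

```bash
python3 - <<'E'
from h import *
import pickle
s=readout.sense(); c=cam('wrist'); pickle.dump(c,open('w1.pkl','wb')); save(c,'w1.png',k=1.5)
R=Rn.from_rotvec(s['tool_rot']).as_matrix(); print(s['t'],s['position'],R.round(4),s['q'].round(3))
E
```

```text
1.4833 [0.41762592 0.29530206 0.22966583] [[ 9.692e-01 -2.463e-01 -3.000e-04]
 [-2.463e-01 -9.692e-01 -1.000e-04]
 [-3.000e-04  2.000e-04 -1.000e+00]] [-1.045  0.182  0.419  1.856 -0.082  1.12  -0.844]
```

View pics/w1.png

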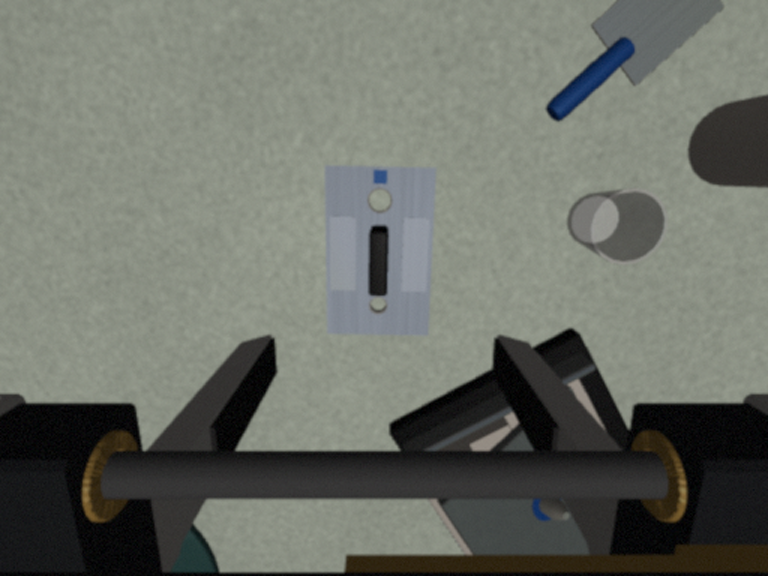

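The wrist view shows the plate upright in the image: blue mark at (380,177), larger hole (380,200), grip (378,261), smaller hole (378,304), all enlarged 1.5x. Next I'll measure it, then move over the deck.

```bash
cat > plate.py <<'E'
from h import *
import pickle,sys
def plate(c,box=(190,80,330,240)):
    x0,y0,x1,y1=box; im=cv2.cvtColor(c['pixels'],cv2.COLOR_RGB2Lab).astype(int)
    m=np.zeros((384,512),np.uint8); a=cv2.GaussianBlur(c['pixels'],(3,3),0).astype(int)
    m[y0:y1,x0:x1]=((a[...,2]-a[...,1])>4)[y0:y1,x0:x1]
    m=cv2.morphologyEx(m,cv2.MORPH_OPEN,np.ones((3,3)))
    ct=max(cv2.findContours(m,cv2.RETR_EXTERNAL,cv2.CHAIN_APPROX_NONE)[0],key=cv2.contourArea)
    hull=cv2.convexHull(ct)[:,0]; w=np.array([onz(c,u,v,.010)[:2] for u,v in hull])
    r=cv2.minAreaRect((w*1000).astype(np.float32)); print('plate top rect mm',r)
    # fill and find holes / grip inside
    f=np.zeros_like(m);cv2.drawContours(f,[ct],-1,1,-1); f=cv2.erode(f,np.ones((5,5)))
    V=c['pixels'].max(2)
    for nm,mm,z in (('grip',(V<55)&(f>0),.058),('holes',((a[...,2]-a[...,1])<=2)&(V>=60)&(f>0),.010)):
        n,l,st,ce=cv2.connectedComponentsWithStats(mm.astype(np.uint8))
        for i in range(1,n):
            if st[i,4]>25:
                print(nm,ce[i].round(1),st[i],onz(c,*ce[i],z).round(4),np.median(c['P'][l==i],0).round(4))
    b=(a[...,2]-a[...,0]>50)&(f>0); vv,uu=np.nonzero(b); print('blue',uu.mean(),vv.mean(),onz(c,uu.mean(),vv.mean(),.01))
E
python3 - <<'E'
from plate import *
plate(pickle.load(open('w1.pkl','rb')))
E
```

```text
plate top rect mm ((413.4350280761719, 300.17437744140625), (158.06036376953125, 98.04915618896484), 74.58061981201172)
grip [252.  173.5] [246 151  13  46 500] [0.4145 0.303  0.058 ] [0.4145 0.3034 0.0583]
holes [252.8 133.1] [245 125  17  17 224] [0.4267 0.3485 0.01  ] [0.4265 0.3481 0.0011]
holes [251.5 202.8] [246 197  12  12 113] [0.4    0.2525 0.01  ] [0.3995 0.2506 0.0019]
blue 253.05797101449275 117.44927536231884 [0.43226008 0.36854957 0.01      ]
```

>>> carry_out(moves=[94,14,-38,8,0,0,0.05,94,14,-38,8,0,0,0.075,94,14,-38,8,0,0,0.075,94,14,-38,8,0,0,0.075,94,14,-38,8,0,0,0.075,94,14,-38,8,0,0,0.075,94,14,-38,7,0,0,0.075,94,14,-38,7,0,0,0.075])

```text
t: 2.2
position: [0.5296, -0.0097, 0.2921]
tool_rot: [-3.097, -0.527, -0.0]
force: [1.4, -0.0, 0.3]
width: 0.094
```

>>> carry_out(moves=[94,4,-15,0,0,0,0.015,94,4,-11,0,0,0,0,94,0,0,0,0,0,0,94,0,0,0,0,0,0,94,0,0,0,0,0,0,94,0,0,0,0,0,0,94,0,0,0,0,0,0,94,0,0,0,0,0,0])

```text
t: 2.87
position: [0.5373, -0.0334, 0.2917]
tool_rot: [-3.094, -0.543, -0.0]
force: [-0.7, -1.0, -0.2]
width: 0.0942
```

```bash
python3 - <<'E'
from h import *
import pickle
s=readout.sense(); c=cam('wrist'); pickle.dump(c,open('w2.pkl','wb')); save(c,'w2.png',k=1.5)
R=Rn.from_rotvec(s['tool_rot']).as_matrix(); print(s['t'],s['position'],R.round(4),s['q'].round(3))
E
```

```text
2.8667 [ 0.53731559 -0.03339452  0.29165391] [[ 9.403e-01  3.403e-01 -0.000e+00]
 [ 3.403e-01 -9.403e-01  2.000e-04]
 [ 0.000e+00 -1.000e-04 -1.000e+00]] [-0.536  0.203  0.634  1.715 -0.126  1.265  0.474]
```

View pics/w2.png

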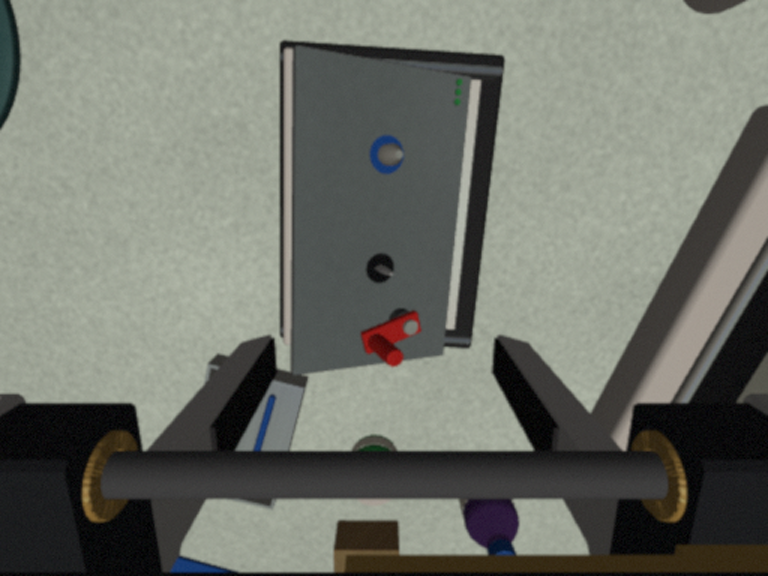

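The wrist view shows the deck: blue ring at (386,154), black ring (380,267), catch pivot (411,327), post top (393,357), all enlarged 1.5x. I'll measure the deck frame now.

```bash
cat > deck.py <<'E'
from h import *
import pickle
W=pickle.load(open('w2.pkl','rb'));T=pickle.load(open('top0.pkl','rb'));S=pickle.load(open('scene0.pkl','rb'))
def ell(c,m,box):
    x0,y0,x1,y1=box;z=np.zeros((384,512),np.uint8);z[y0:y1,x0:x1]=m[y0:y1,x0:x1]
    K=8;zz=cv2.resize(z*255,None,fx=K,fy=K,interpolation=cv2.INTER_CUBIC)>127
    n,l,st,ce=cv2.connectedComponentsWithStats(zz.astype(np.uint8));i=1+np.argmax(st[1:,4])
    ct=max(cv2.findContours((l==i).astype(np.uint8),cv2.RETR_EXTERNAL,cv2.CHAIN_APPROX_NONE)[0],key=len)
    e=cv2.fitEllipse(cv2.convexHull(ct)); return (np.array(e[0])+.5)/K-.5,np.array(e[1])/K
def tri(rs):
    A=np.zeros((3,3));b=np.zeros(3)
    for o,d in rs:
        d=d/np.linalg.norm(d);M=np.eye(3)-np.outer(d,d);A+=M;b+=M@o
    p=np.linalg.solve(A,b)
    return p,[np.linalg.norm(np.cross(p-o,d/np.linalg.norm(d))).round(4) for o,d in rs]
def masks(c):
    a=c['pixels'].astype(int); return (a[...,2]-a[...,0]>30),a.max(2)
if __name__=='__main__':
    bW,vW=masks(W);bT,vT=masks(T);bS,vS=masks(S)
    eW=ell(W,bW,(235,80,280,125));eT=ell(T,bT,(222,210,246,232));eS=ell(S,bS,(270,188,295,208))
    print('blue',eW,eT,eS)
    dW=ell(W,vW<42,(240,165,266,192));dT=ell(T,vT<45,(262,200,280,217))
    print('black',dW,dT)
    pb,r1=tri([ray(W,*eW[0]),ray(T,*eT[0]),ray(S,*eS[0])]);pd,r2=tri([ray(W,*dW[0]),ray(T,*dT[0])])
    print('tri blue',pb,r1,'tri black',pd,r2)
    # plane from range
    poly=np.array([(200,45),(300,60),(290,225),(200,235)]);z=np.zeros((384,512),np.uint8);cv2.fillPoly(z,[poly],1)
    p=W['P'][(z>0)&(W['range_z']>0)]
    for th in (.02,.01,.006,.004,.003):
        m=p.mean(0) if th>.019 else q.mean(0)
        q0=p if th>.019 else q
        A=np.c_[q0[:,:2],np.ones(len(q0))];k=np.linalg.lstsq(A,q0[:,2],rcond=None)[0]
        q=p[abs(p[:,2]-np.c_[p[:,:2],np.ones(len(p))]@k)<th]
    n=np.array([-k[0],-k[1],1]);n/=np.linalg.norm(n)
    print('plane n',n,'tilt',np.degrees(np.arccos(n[2])),'az',np.degrees(np.arctan2(n[1],n[0])),len(q))
    def onpl(c,u):
        o,d=ray(c,*u);t=(k[2]-o[2]+k[0]*o[0]+k[1]*o[1])/(d[2]-k[0]*d[0]-k[1]*d[1]);return o+t*d
    for nm,c,e in (('bW',W,eW),('bT',T,eT),('bS',S,eS),('dW',W,dW),('dT',T,dT)): print(nm,onpl(c,e[0]).round(4))
    a,b=onpl(W,eW[0]),onpl(W,dW[0]);print('dist',np.linalg.norm(a-b),'yaw',np.degrees(np.arctan2(-(a-b)[0],(a-b)[1])))
    a,b=onpl(T,eT[0]),onpl(T,dT[0]);print('dist',np.linalg.norm(a-b),'yaw',np.degrees(np.arctan2(-(a-b)[0],(a-b)[1])))
    # catch: post top and pivot
    for nm,c,box in(('W',W,(235,200,290,250)),):
        h=cv2.cvtColor(c['pixels'],cv2.COLOR_RGB2HSV).astype(int);m=((h[...,0]<8)|(h[...,0]>172))&(h[...,1]>130)
        print('red median',np.median(c['P'][m&(np.indices(m.shape)[0]<250)&(np.indices(m.shape)[0]>200)],0))
    save(W,'w2c.png',(235,85,300,255),3.5)
E
python3 deck.py
```

```text
blue (array([257.24383545, 102.46144104]), array([23.41198349, 26.96444321])) (array([234.11607361, 219.70446777]), array([11.40730286, 11.95714092])) (array([281.87750244, 197.81907654]), array([11.20445156, 11.52450371]))
black (array([252.79397583, 178.26699829]), array([17.60915947, 19.96019363])) (array([270.06176758, 208.06826782]), array([ 9.15441895, 11.12521076]))
tri blue [0.50859491 0.05431265 0.08653452] [np.float64(0.0011), np.float64(0.0006), np.float64(0.0016)] tri black [ 0.53634848 -0.04096554  0.08573453] [np.float64(0.0004), np.float64(0.0004)]
plane n [0.40577753 0.11907607 0.90618182] tilt 25.017072455452094 az 16.35441173722893 16222
bW [0.5078 0.0551 0.0853]
bT [0.5088 0.0551 0.0849]
bS [0.5084 0.0525 0.0854]
dW [ 0.536  -0.041   0.0853]
dT [ 0.5368 -0.041   0.085 ]
dist 0.10019280036583485 yaw 16.37842332415537
dist 0.10007087224365102 yaw 16.214488448224643
red median [ 0.56289977 -0.09266672  0.11076078]
```

The deck fit is consistent: tilt 25.0°, yaw 16.3°, pin spacing 100.2 mm. The plate centre is at about (0.4134, 0.3003) with its y axis at azimuth 74.5°. Now I'll go and pick it up.

>>> carry_out(moves=[94,-12,32,-8,0,0,-0.06,94,-12,32,-8,0,0,-0.06,94,-12,32,-8,0,0,-0.06,94,-12,32,-8,0,0,-0.06,94,-12,32,-8,0,0,-0.06,94,-12,32,-8,0,0,-0.06,94,-12,32,-8,0,0,-0.06,94,-12,32,-8,0,0,-0.06])

```text
t: 3.58
position: [0.4404, 0.2235, 0.2275]
tool_rot: [-3.134, 0.214, -0.0]
force: [1.4, 0.8, -0.5]
width: 0.0938
```

>>> carry_out(moves=[94,-7,19.4,-8,0,0,-0.0345,94,-7,19.4,-8,0,0,-0.0345,94,-7,19.4,-8,0,0,-0.0345,94,-7,19.4,-8,0,0,-0.0345,94,0,0,-20,0,0,0,94,0,0,-20,0,0,0,94,0,0,-16,0,0,0,94,0,0,0,0,0,0])

```text
t: 4.25
position: [0.412, 0.2987, 0.1371]
tool_rot: [3.109, -0.424, -0.004]
force: [-0.2, -1.1, -0.0]
width: 0.0939
```

```bash
python3 - <<'E'
from plate import *
s=readout.sense(); c=cam('wrist'); pickle.dump(c,open('w3.pkl','wb')); save(c,'w3.png',k=1.2)
R=Rn.from_rotvec(s['tool_rot']).as_matrix(); print(s['t'],s['position'],R.round(4))
plate(c,(180,60,340,290))
w1=pickle.load(open('w1.pkl','rb'))
E
```

```text
4.25 [0.41197315 0.29872232 0.13709811] [[ 0.9634 -0.268  -0.0028]
 [-0.268  -0.9634 -0.0029]
 [-0.0019  0.0035 -1.    ]]
plate top rect mm ((413.35858154296875, 299.7569580078125), (157.7987060546875, 98.434814453125), 74.52445983886719)
grip [257.2 191.9] [250 161  16  62 920] [0.4146 0.3045 0.058 ] [0.4147 0.3053 0.0582]
holes [257.  139.5] [247 129  21  22 362] [0.4267 0.3484 0.01  ] [0.4266 0.3479 0.0008]
holes [257.1 227.8] [250 222  15  13 153] [0.3997 0.2509 0.01  ] [0.399  0.2486 0.0024]
blue 257.0 119.08403361344538 [0.4324424  0.36877087 0.01      ]
```

The second wrist position agrees: centre (0.4134, 0.3000), azimuth 74.5°. The blue mark projected at z=10 mm matches across both views, which confirms the height. Descending and gripping.

>>> carry_out(moves=[94,1.4,1.3,-15,0,0,0,94,0,0,-20,0,0,0,94,0,0,-20,0,0,0,94,0,0,-20,0,0,0,94,0,0,-14,0,0,0,94,0,0,-10,0,0,0,94,0,0,0,0,0,0,10,0,0,0,0,0,0], newtons=35)

```text
t: 4.97
position: [0.4152, 0.301, 0.0414]
tool_rot: [-3.112, 0.426, -0.0]
force: [1.7, -0.2, 1.0]
width: 0.0902
```

>>> carry_out(moves=[10,0,0,0,0,0,0,10,0,0,0,0,0,0,10,0,0,0,0,0,0,10,0,0,0,0,0,0,10,0,0,0,0,0,0,10,0,0,0,0,0,0,10,0,0,0,0,0,0,10,0,0,0,0,0,0])

```text
t: 5.63
position: [0.4148, 0.3007, 0.0407]
tool_rot: [3.113, -0.426, -0.0]
force: [0.3, 0.0, 0.1]
width: 0.0375
```

>>> carry_out(moves=[10,0,0,8,0,0,0,10,0,0,16,0,0,0,10,0,0,25,0,0,0,10,0,0,30,0,0,0,10,0,0,30,0,0,0,10,0,0,30,0,0,0,10,0,0,20,0,0,0,10,0,0,6,0,0,0])

```text
t: 6.3
position: [0.4159, 0.3014, 0.2094]
tool_rot: [-3.109, 0.426, -0.004]
force: [0.1, -0.4, 0.2]
width: 0.0101
```

```bash
python3 - <<'E'
from h import *
import pickle
s=readout.sense(); c=cam('wrist'); pickle.dump(c,open('w4.pkl','wb')); save(c,'w4.png',k=1.4)
R=Rn.from_rotvec(s['tool_rot']).as_matrix(); print(s['t'],s['position'],R.round(4),s['q'],s['force'],s['width'])
E
```

```text
6.3 [0.41587301 0.30135248 0.20939218] [[ 0.9631 -0.269   0.003 ]
 [-0.269  -0.9631  0.0034]
 [ 0.002  -0.0041 -1.    ]] [-1.07116666  0.20525695  0.4414013   1.88109429 -0.10035428  1.07208073
 -0.86250374] [ 0.13927361 -0.42321271  0.19265664] 0.010136294838817658
```

View pics/w4.png

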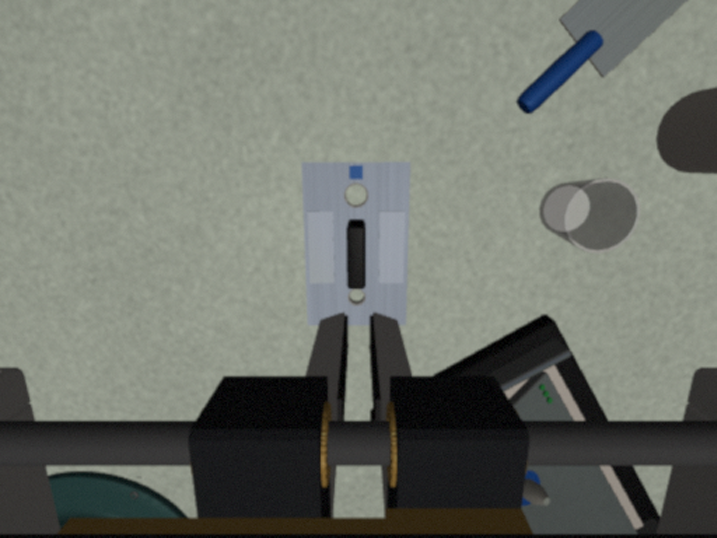

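The fingers were still closing when I lifted, so the plate stayed on the bench; the image shows it with the grip at (356,254). I'll reopen, re-measure the plate and try again.

>>> carry_out(moves=[60,0,0,0,0,0,0,60,0,0,0,0,0,0,60,0,0,0,0,0,0,60,0,0,0,0,0,0,60,0,0,0,0,0,0,60,0,0,0,0,0,0,60,0,0,0,0,0,0,60,0,0,0,0,0,0])

```text
t: 7.02
position: [0.4148, 0.3007, 0.2055]
tool_rot: [3.112, -0.426, -0.0]
force: [-0.1, -0.6, -0.4]
width: 0.0585
```

```bash
python3 - <<'E'
from plate import *
s=readout.sense(); c=cam('wrist')
R=Rn.from_rotvec(s['tool_rot']).as_matrix(); print(s['t'],s['position'],R.round(4),s['width'])
plate(c,(190,80,330,260))
E
```

```text
7.0167 [0.41476721 0.30065686 0.20549483] [[ 9.632e-01 -2.687e-01 -2.000e-04]
 [-2.687e-01 -9.632e-01 -2.000e-04]
 [-1.000e-04  3.000e-04 -1.000e+00]] 0.05845550828594123
plate top rect mm ((413.3193664550781, 299.7779541015625), (158.18243408203125, 98.16004943847656), 74.5199966430664)
grip [255.  180.2] [249 156  13  50 581] [0.4146 0.3041 0.058 ] [0.4145 0.305  0.0581]
holes [254.9 137.8] [247 129  17  18 245] [0.4267 0.3484 0.01  ] [0.4267 0.3478 0.0006]
holes [255.4 211.1] [250 205  12  13 123] [0.4003 0.252  0.01  ] [0.3993 0.2496 0.0013]
blue 255.0 121.10126582278481 [0.43251385 0.36856963 0.01      ]
```

>>> carry_out(moves=[60,-1.3,-0.7,-30,0,0,0,60,0,0,-35,0,0,0,60,0,0,-35,0,0,0,60,0,0,-30,0,0,0,60,0,0,-22,0,0,0,60,0,0,-15.5,0,0,0,40,0,0,0,0,0,0,20,0,0,0,0,0,0])

```text
t: 7.73
position: [0.4134, 0.2997, 0.038]
tool_rot: [3.111, -0.426, -0.001]
force: [0.3, -0.3, 0.3]
width: 0.0499
```

>>> carry_out(moves=[8,0,0,0,0,0,0,8,0,0,0,0,0,0,8,0,0,0,0,0,0,8,0,0,0,0,0,0,8,0,0,0,0,0,0,8,0,0,0,0,0,0,8,0,0,0,0,0,0,8,0,0,0,0,0,0], newtons=40)

```text
t: 8.4
position: [0.4136, 0.3003, 0.0385]
tool_rot: [-3.112, 0.426, -0.0]
force: [-1.5, -0.6, 7.2]
width: 0.0148
```

```bash
python3 - <<'E'
from h import *
s=readout.sense()
R=Rn.from_rotvec(s['tool_rot']).as_matrix(); print(s['t'],s['position'],R.round(4),s['width'],s['force'])
E
```

```text
8.4 [0.41362683 0.30026581 0.0385365 ] [[ 9.633e-01 -2.686e-01  2.000e-04]
 [-2.686e-01 -9.633e-01  5.000e-04]
 [ 0.000e+00 -5.000e-04 -1.000e+00]] 0.014773203595554387 [-1.4540379  -0.62254988  7.2410338 ]
```

Gripped. I'll lift, then compute the transfer to a stand-off along the deck normal.

>>> carry_out(moves=[8,0,0,5,0,0,0,8,0,0,10,0,0,0,8,0,0,20,0,0,0,8,0,0,30,0,0,0,8,0,0,35,0,0,0,8,0,0,35,0,0,0,8,0,0,30,0,0,0,8,0,0,10,0,0,0])

```text
t: 9.07
position: [0.4147, 0.3006, 0.218]
tool_rot: [-3.108, 0.426, -0.005]
force: [-0.4, 0.2, -2.9]
width: 0.0149
```

```bash
cat > goal.py <<'E'
from h import *
yaw,tilt=np.radians(16.3),np.radians(25.0)
O=np.array([.5222,.0070,.0855])
X=np.array([np.cos(tilt)*np.cos(yaw),np.cos(tilt)*np.sin(yaw),-np.sin(tilt)])
Y=np.array([-np.sin(yaw),np.cos(yaw),0]);Z=np.cross(X,Y);D=np.stack([X,Y,Z],1)
RT=np.stack([X,-Y,-Z],1)
def todo(p,R=RT):
    s=readout.sense();Rc=Rn.from_rotvec(s['tool_rot']).as_matrix()
    print('t',round(s['t'],2),'pos',s['position'].round(4),'force',s['force'].round(1),'deckF',(D.T@s['force']).round(1),'w',round(s['width'],4))
    print('shift mm',(1000*(p-s['position'])).round(1),'turn',Rn.from_matrix(R@Rc.T).as_rotvec().round(4),'tcp in deck mm',(1000*(D.T@(s['position']-O))).round(1))
E
python3 - <<'E'
from goal import *
import pickle
c=cam('wrist');pickle.dump(c,open('w5.pkl','wb'));save(c,'w5.png',k=1.4)
print(X,Y,Z); todo(O+.135*Z)
E
```

```text
[ 0.86987901  0.25437042 -0.42261826] [-0.28066671  0.95980529  0.        ] [0.40563124 0.11861488 0.90630779]
t 9.12 pos [0.4147 0.3008 0.2175] force [ 1.7  1.9 -0.9] deckF [2.3 1.4 0.1] w 0.0152
shift mm [ 162.2 -277.8   -9.7] turn [-0.0077  0.4443  0.5488] tcp in deck mm [-74.5 312.2 110.9]
```

View pics/w5.png

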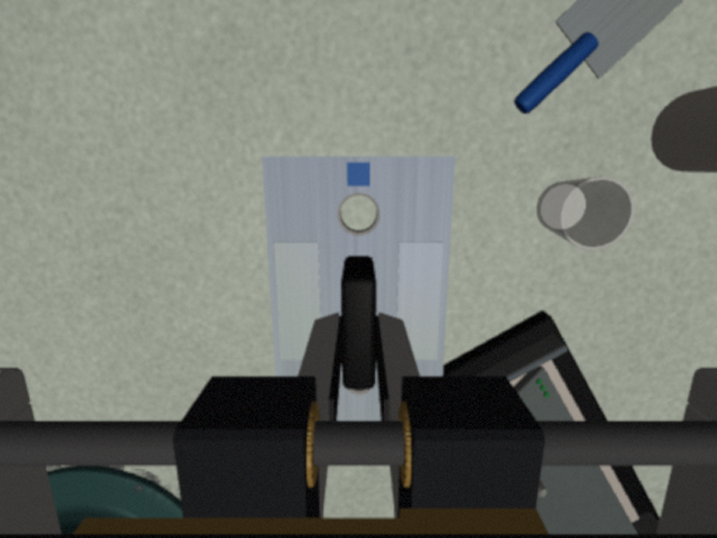

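The plate is held, with the larger hole at (358,212) and the blue mark at (358,174) in the 1.4x picture. I'll measure how it sits in the hand and start the transfer.

```bash
cat > inhand.py <<'E'
from h import *
def inhand(c):
    H=np.array(c['hand_eye']);d=c['D']@c['Rw']  # camera rays
    P=(d*c['range_z'][...,None])@H[:3,:3].T+H[:3,3]   # tool coords
    a=cv2.GaussianBlur(c['pixels'],(3,3),0).astype(int)
    m=((a[...,2]-a[...,1])>4)&(abs(P[...,2]-.0285)<.015)&(abs(P[...,0])<.06)&(c['range_z']>0)&(P[...,1]<-.02)
    p=P[m];A=np.c_[p[:,:2],np.ones(len(p))];k=np.linalg.lstsq(A,p[:,2],rcond=None)[0]
    print('plate top: tool z at centre',k[2].round(4),'slopes x,y',k[:2].round(4),len(p))
    def hit(u,v):
        r=H[:3,:3]@np.array([(u-c['cx'])/c['f'],(v-c['cy'])/c['f'],1]);o=H[:3,3];z0=.0285
        return o+r*(z0-o[2])/r[2]
    mm=cv2.morphologyEx(m.astype(np.uint8),cv2.MORPH_OPEN,np.ones((3,3)))
    cs,h=cv2.findContours(mm,cv2.RETR_CCOMP,cv2.CHAIN_APPROX_NONE)
    for q,hh in zip(cs,h[0]):
        if hh[3]>=0 and len(q)>15:
            e=cv2.fitEllipse(q);print('inner',np.round(e,1).tolist() if 0 else (e[0],e[1]),(1000*hit(*e[0])).round(2))
    b=max(cs,key=cv2.contourArea)[:,0]; w=np.array([hit(*x) for x in b])*1000
    t=w[(w[:,1]<np.percentile(w[:,1],2)+4)&(abs(w[:,0])<40)];print('end edge: y',t[:,1].mean().round(2),'slope',np.polyfit(t[:,0],t[:,1],1)[0].round(4))
    s=w[(w[:,1]<-40)&(w[:,1]>-70)]
    for sg in(-1,1):
        q=s[s[:,0]*sg>40];f=np.polyfit(q[:,1],q[:,0],1);print('side',sg,q[:,0].mean().round(2),'slope',f[0].round(4))
E
python3 - <<'E'
from inhand import *
import pickle
inhand(pickle.load(open('w5.pkl','rb')))
E
```

```text
plate top: tool z at centre 0.0276 slopes x,y [-0.0026 -0.0038] 8929
inner ((255.75814819335938, 152.45989990234375), (31.71083641052246, 32.07094955444336)) [ -0.11 -50.07  28.5 ]
end edge: y -79.05 slope 0.0063
side -1 -49.22 slope 0.0028
side 1 48.99 slope -0.0072
```

>>> carry_out(moves=[8,10.1,-17.4,-0.6,-0.0005,0.0278,0.0343,8,10.1,-17.4,-0.6,-0.0005,0.0278,0.0343,8,10.1,-17.4,-0.6,-0.0005,0.0278,0.0343,8,10.1,-17.4,-0.6,-0.0005,0.0278,0.0343,8,10.1,-17.4,-0.6,-0.0005,0.0278,0.0343,8,10.1,-17.4,-0.6,-0.0005,0.0278,0.0343,8,10.1,-17.4,-0.6,-0.0005,0.0278,0.0343,8,10.1,-17.4,-0.6,-0.0005,0.0278,0.0343])

```text
t: 9.78
position: [0.4941, 0.1596, 0.207]
tool_rot: [3.088, 0.008, -0.345]
force: [-0.3, 0.2, -2.8]
width: 0.0149
```

>>> carry_out(moves=[8,10.1,-17.4,-0.6,-0.0005,0.0278,0.0343,8,10.1,-17.4,-0.6,-0.0005,0.0278,0.0343,8,10.1,-17.4,-0.6,-0.0005,0.0278,0.0343,8,10.1,-17.4,-0.6,-0.0005,0.0278,0.0343,8,10.1,-17.4,-0.6,-0.0005,0.0278,0.0343,8,10.1,-17.4,-0.6,-0.0005,0.0278,0.0343,8,10.1,-17.4,-0.6,-0.0005,0.0278,0.0343,8,10.1,-17.4,-0.6,-0.0005,0.0278,0.0343])

```text
t: 10.45
position: [0.575, 0.0206, 0.2019]
tool_rot: [2.971, 0.43, -0.667]
force: [-0.3, 0.3, -3.3]
width: 0.0149
```

>>> carry_out(moves=[8,0,0,0,0,0,0,8,0,0,0,0,0,0,8,0,0,0,0,0,0,8,0,0,0,0,0,0,8,0,0,0,0,0,0,8,0,0,0,0,0,0,8,0,0,0,0,0,0,8,0,0,0,0,0,0])

```text
t: 11.12
position: [0.575, 0.0219, 0.2036]
tool_rot: [2.972, 0.428, -0.662]
force: [-0.2, 0.4, -3.0]
width: 0.015
```

```bash
python3 - <<'E'
from goal import *
from inhand import inhand
import pickle
todo(O+.0985*Z); c=cam('wrist');pickle.dump(c,open('w6.pkl','wb'));save(c,'w6.png',k=1.5); inhand(c); print(readout.sense()['q'].round(3))
E
```

```text
t 11.12 pos [0.575  0.0219 0.2036] force [-0.2  0.4 -3. ] deckF [ 1.2  0.4 -2.7] w 0.015
shift mm [-12.9  -3.2 -28.9] turn [ 0.0052 -0.0012 -0.0028] tcp in deck mm [ -0.2  -0.5 130.3]
plate top: tool z at centre 0.0277 slopes x,y [-0.007  -0.0021] 5929
end edge: y -79.8 slope 0.0222
side -1 -49.6 slope 0.0026Traceback (most recent call last):
  File "<stdin>", line 4, in <module>
  File "inhand.py", line 21, in inhand
    q=s[s[:,0]*sg>40];f=np.polyfit(q[:,1],q[:,0],1);print('side',sg,q[:,0].mean().round(2),'slope',f[0].round(4))
                        ~~~~~~~~~~^^^^^^^^^^^^^^^^^
    raise TypeError("expected non-empty vector for x")
TypeError: expected non-empty vector for x
```

View pics/w6.png

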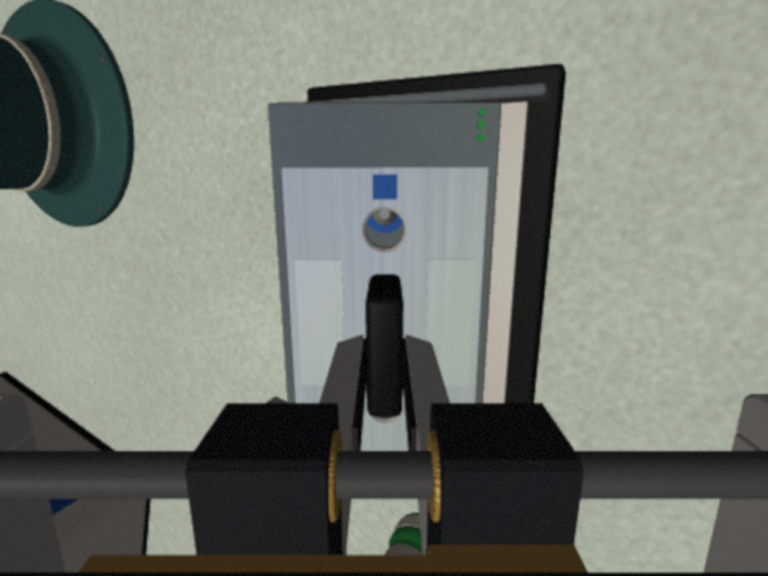

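The round pin shows through the larger hole at (384,228), laterally centred, and the plate's end edge is parallel to the deck's. Descending along the normal, to about 30 mm above the deck.

>>> carry_out(moves=[8,-3.6,-1,-8,0.001,0,-0.0005,8,-3.6,-1,-8,0.001,0,-0.0005,8,-3.6,-1,-8,0.001,0,-0.0005,8,-3.6,-1,-8,0.001,0,-0.0005,8,-3.6,-1,-8,0.001,-0.001,-0.0005,8,-3.6,-1,-8,0,0,0,8,-3.4,-0.8,-8,0,0,0,8,0,0,0,0,0,0])

```text
t: 11.83
position: [0.5488, 0.0147, 0.1459]
tool_rot: [2.977, 0.426, -0.664]
force: [-0.2, -0.9, -3.2]
width: 0.0152
```

```bash
python3 - <<'E'
from goal import *
import pickle
todo(O+.0525*Z); c=cam('wrist');pickle.dump(c,open('w7.pkl','wb'));save(c,'w7.png',(170,60,350,300),2.4)
E
```

```text
t 11.83 pos [0.5488 0.0147 0.1459] force [-0.2 -0.9 -3.2] deckF [ 1.  -0.8 -3.1] w 0.0152
shift mm [ -5.3  -1.5 -12.9] turn [ 0.0006 -0.0027  0.0003] tcp in deck mm [-0.4 -0.1 66.5]
```

View pics/w7.png

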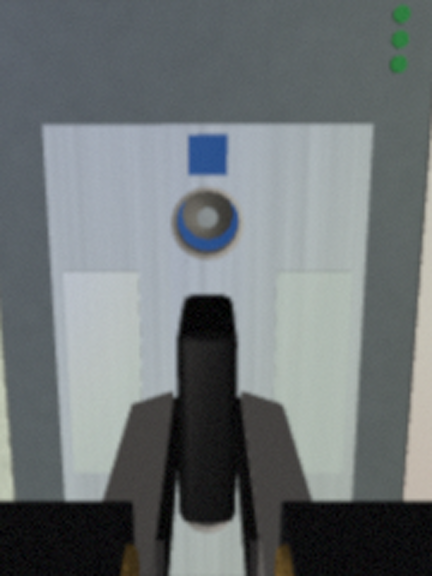

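The pin tip is centred in the hole at (207,217) of this crop, and the blue ring shows evenly. Continuing slowly.

>>> carry_out(moves=[8,-0.7,-0.1,-2.4,0,-0.0027,0,8,-1,-0.3,-2.3,0,0,0,8,-1,-0.3,-2.3,0,0,0,8,-1,-0.3,-2.3,0,0,0,8,-1,-0.3,-2.3,0,0,0,8,-1,-0.3,-2.3,0,0,0,8,-1,-0.3,-2.3,0,0,0,8,0,0,0,0,0,0])

```text
t: 12.55
position: [0.543, 0.0129, 0.1309]
tool_rot: [2.978, 0.426, -0.658]
force: [-0.1, -0.3, -3.5]
width: 0.0148
```

```bash
python3 - <<'E'
from goal import *
todo(O+.0385*Z)
E
```

```text
t 12.55 pos [0.543  0.0129 0.1309] force [-0.1 -0.3 -3.5] deckF [ 1.3 -0.3 -3.2] w 0.0148
shift mm [ -5.2  -1.3 -10.5] turn [0.0004 0.0015 0.0002] tcp in deck mm [ 0.4 -0.2 50.3]
```

>>> carry_out(moves=[8,-0.9,-0.2,-1.5,0,0,0,8,-0.8,-0.2,-1.5,0,0,0,8,-0.7,-0.2,-1.5,0,0,0,8,-0.7,-0.2,-1.5,0,0,0,8,-0.7,-0.2,-1.5,0,0,0,8,-0.5,-0.1,-1,0,0,0,8,0,0,0,0,0,0,8,0,0,0,0,0,0])

```text
t: 13.22
position: [0.5391, 0.0118, 0.1228]
tool_rot: [2.978, 0.426, -0.657]
force: [0.2, -0.0, -2.9]
width: 0.0151
```

```bash
python3 - <<'E'
from goal import *
todo(O+.0385*Z)
E
```

```text
t 13.22 pos [0.5391 0.0118 0.1228] force [ 0.2 -0.  -2.9] deckF [ 1.3 -0.1 -2.5] w 0.0151
shift mm [-1.3 -0.2 -2.4] turn [0.0004 0.0022 0.0001] tcp in deck mm [ 0.2 -0.1 41.2]
```

>>> carry_out(moves=[8,-0.3,-0.1,-0.7,0,0.001,0,8,-0.3,-0.1,-0.7,0,0.001,0,8,-0.3,-0.1,-0.7,0,0,0,8,-0.3,-0.1,-0.7,0,0,0,8,0,0,0,0,0,0,8,0,0,0,0,0,0,8,0,0,0,0,0,0,8,0,0,0,0,0,0])

```text
t: 13.88
position: [0.5379, 0.0114, 0.1201]
tool_rot: [2.978, 0.426, -0.66]
force: [0.1, -0.4, -2.9]
width: 0.0151
```

```bash
python3 - <<'E'
from goal import *
todo(O+.0385*Z)
E
```

```text
t 13.88 pos [0.5379 0.0114 0.1201] force [ 0.1 -0.4 -2.9] deckF [ 1.2 -0.4 -2.6] w 0.0151
shift mm [-0.1  0.2  0.3] turn [0.0004 0.0002 0.0001] tcp in deck mm [ 0.2 -0.2 38.2]
```

>>> carry_out(moves=[8,-0.2,0,-0.5,0,0,0,8,-0.2,0,-0.5,0,0,0,8,-0.2,0,-0.4,0,0,0,8,0,0,0,0,0,0,8,0,0,0,0,0,0,8,0,0,0,0,0,0,8,0,0,0,0,0,0,8,0,0,0,0,0,0])

```text
t: 14.55
position: [0.538, 0.0115, 0.1197]
tool_rot: [2.978, 0.427, -0.657]
force: [2.1, 0.6, 9.8]
width: 0.0148
```

```bash
python3 - <<'E'
from goal import *
todo(O+.0385*Z)
E
```

```text
t 14.55 pos [0.538  0.0115 0.1197] force [2.1 0.6 9.8] deckF [-2.2  0.   9.8] w 0.0148
shift mm [-0.2  0.1  0.7] turn [ 0.0002  0.0019 -0.0001] tcp in deck mm [ 0.5 -0.2 37.9]
```

Contact at TCP 37.9 mm above the deck with about 12 N normal, so the plate is seated. Releasing and backing off along the normal.

>>> carry_out(moves=[50,0,0,0,0,0,0,50,0,0,0,0,0,0,50,0,0,0,0,0,0,50,0,0,0,0,0,0,50,0,0,0,0,0,0,50,0,0,0,0,0,0,50,2,0.6,4.5,0,0,0,50,4,1.2,9,0,0,0])

```text
t: 15.22
position: [0.5428, 0.0132, 0.132]
tool_rot: [2.977, 0.426, -0.662]
force: [0.3, 0.4, -0.1]
width: 0.0499
```

>>> carry_out(moves=[50,6,1.8,13.5,0,0,0,50,7,2.1,15.8,0,0,0,50,7,2.1,15.8,0,0,0,50,7,2.1,15.8,0,0,0,50,7,2.1,15.8,0,0,0,50,6,1.8,13.5,0,0,0,50,3,0.9,6.7,0,0,0,50,0,0,0,0,0,0])

```text
t: 15.88
position: [0.5874, 0.0263, 0.2306]
tool_rot: [2.979, 0.427, -0.656]
force: [-1.1, -0.3, -0.8]
width: 0.0502
```

```bash
cat > chk.py <<'E'
from goal import *
import pickle,sys
def red(c,box):
    x0,y0,x1,y1=box;h=cv2.cvtColor(c['pixels'],cv2.COLOR_RGB2HSV).astype(int);m=((h[...,0]<8)|(h[...,0]>172))&(h[...,1]>130)&(c['range_z']>0)
    b=np.zeros_like(m);b[y0:y1,x0:x1]=1;m&=b;p=(c['P'][m]-O)@D*1000
    t=p[p[:,2]>55];print('red n',len(p),'post top deck mm',np.median(t,0).round(1) if len(t) else None,'arm',np.median(p[abs(p[:,2]-20)<4],0).round(1))
    if len(t): 
        v=np.median(t,0)[:2]-[24,-102];print('radius',np.hypot(*v).round(1),'catch value',round(3.60-(np.arctan2(v[1],v[0])%(2*np.pi)),3))
E
python3 - <<'E'
from chk import *
todo(O+.14*Z); T=cam('top');S=cam('scene');W=cam('wrist')
pickle.dump((T,S,W),open('after.pkl','wb'))
red(T,(265,175,305,215));red(S,(215,170,245,210));red(W,(150,100,350,300))
for n,c,b in(('T',T,(190,165,318,270)),('W',W,(150,50,380,300))):
    P=(c['P']-O)@D*1000; a=c['pixels'].astype(int)
    m=(abs(P[...,0])<46)&(abs(P[...,0])>14)&(abs(P[...,1])<72)&(c['range_z']>0)&(abs(P[...,2]-10)<8)
    p=P[m];A=np.c_[p[:,:2],np.ones(len(p))];k=np.linalg.lstsq(A,p[:,2],rcond=None)[0];print(n,'plate top h',k[2].round(2),'slopes deg',np.degrees(k[:2]).round(2),m.sum())
a=np.vstack([cv2.resize(S['pixels'][155:250,205:320],None,fx=4.5,fy=4.5,interpolation=2)[:,:500],])
cv2.imwrite('pics/after.png',np.hstack([a,cv2.resize(W['pixels'],None,fx=.82,fy=427/384*1.0)[:a.shape[0],100:380]])[...,::-1] if 0 else a[...,::-1])
save(W,'w8.png',k=1.5)
E
```

```text
t 15.88 pos [0.5874 0.0263 0.2306] force [-1.1 -0.3 -0.8] deckF [-0.7  0.  -1.2] w 0.0502
shift mm [ -8.4  -2.6 -18.2] turn [ 0.0002  0.0027 -0.0002] tcp in deck mm [  0.3   0.2 160.2]
red n 150 post top deck mm [  -9.9 -111.7   60. ] arm [   6.8 -103.3   19.3]
radius 35.3 catch value 0.18
red n 129 post top deck mm [  -8.5 -114.2   60.9] arm [   8.2 -107.1   19.5]
radius 34.7 catch value 0.1
red n 863 post top deck mm [ -11.1 -108.9   62.1] arm [   8.7 -102.8   20.3]
radius 35.8 catch value 0.265
T plate top h 9.75 slopes deg [0.17 0.03] 968
W plate top h 10.35 slopes deg [-0.03 -0.08] 6401
```

View pics/w8.png

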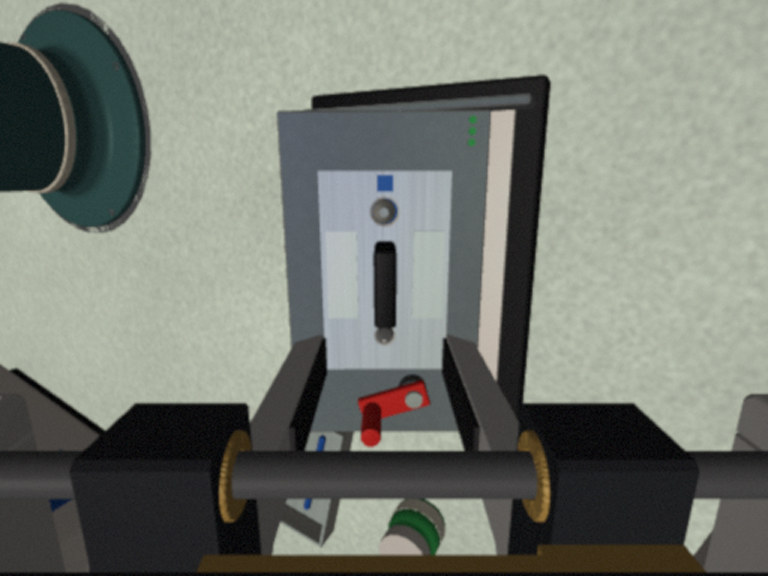

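The plate is seated: both pins stand in their holes, the top is 10 mm above the deck and the slopes are about 0°. The catch is open with its post top at (371,440), value about 0.2. Now I'll move over the post with the jaws turned 60° about the deck normal.

>>> carry_out(moves=[40,0,-9.7,-4.2,0.0354,0.0103,0.0791,40,0,-9.7,-4.2,0.0354,0.0103,0.0791,40,0,-9.7,-4.2,0.0354,0.0103,0.0791,40,0,-9.7,-4.2,0.0354,0.0103,0.0791,40,0,-9.7,-4.2,0.0354,0.0103,0.0791,40,0,-9.7,-4.2,0.0354,0.0103,0.0791,40,0,-9.7,-4.2,0.0354,0.0103,0.0791,40,0,-9.7,-4.2,0.0354,0.0103,0.0791])

```text
t: 16.7
position: [0.5856, -0.0519, 0.1945]
tool_rot: [-2.626, -1.412, 0.648]
force: [-0.2, 0.2, -0.4]
width: 0.04
```

>>> carry_out(moves=[40,0,-9.7,-4.2,0.0354,0.0103,0.0791,40,0,-9.7,-4.2,0.0354,0.0103,0.0791,40,0,-9.7,-4.2,0.0354,0.0103,0.0791,40,-2.9,-9.7,-4,0.0354,0.0103,0.0791,40,0,0,0,0,0,0,40,0,0,0,0,0,0,40,0,0,0,0,0,0,40,0,0,0,0,0,0])

```text
t: 17.37
position: [0.5835, -0.0894, 0.1789]
tool_rot: [-2.298, -1.802, 0.6]
force: [0.2, -0.5, -0.3]
width: 0.0401
```

```bash
python3 - <<'E'
from chk import *
def at(x,y,z): return O+D@np.array([x,y,z])/1000
R60=Rn.from_rotvec(Z*np.radians(60)).as_matrix()@RT
todo(at(-11,-110.5,48),R60); print(readout.sense()['q'].round(2))
W=cam('wrist');red(W,(150,50,380,350));save(W,'w9.png',k=1.2)
E
```

```text
t 17.37 pos [ 0.5835 -0.0894  0.1789] force [ 0.2 -0.5 -0.3] deckF [ 0.2 -0.6 -0.3] w 0.0401
shift mm [-20.4  -6.8 -45.2] turn [0.0003 0.0013 0.0012] tcp in deck mm [ -10.6 -109.7   98.1]
[-0.14  0.65  0.26  1.37  0.    1.54  1.43]
red n 1202 post top deck mm [ -11.6 -111.4   62.4] arm [   8.6 -105.    20.5]
radius 36.8 catch value 0.199
```

View pics/w9.png

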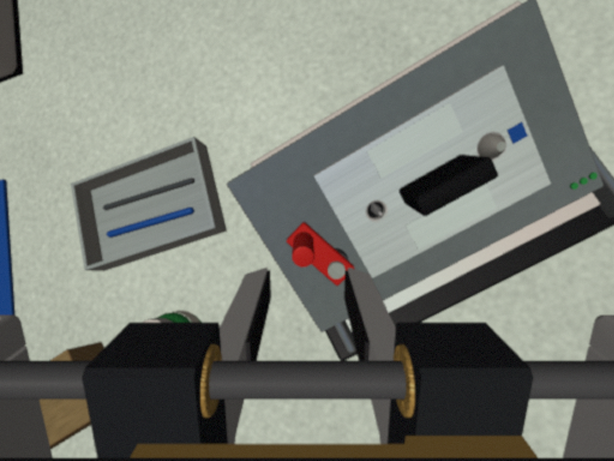

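The wrist view shows the open catch with its post top at (303,250), deck position (-11,-111) mm, value 0.20. The plate is still seated. Lowering round the post and closing gently.

>>> carry_out(moves=[40,-3.4,-1.2,-7.5,0,0,0,40,-3.4,-1.2,-7.5,0,0,0,40,-3.4,-1.2,-7.5,0,0,0,40,-3.4,-1.2,-7.5,0,0,0,40,-3.4,-1.2,-7.5,0,0,0,40,-3.4,-1.2,-7.5,0,0,0,40,0,0,0,0,0,0,8,0,0,0,0,0,0], newtons=12)

```text
t: 18.08
position: [0.5627, -0.0975, 0.1335]
tool_rot: [-2.296, -1.803, 0.6]
force: [1.2, -1.2, -0.9]
width: 0.0362
```

>>> carry_out(moves=[8,0,0,0,0,0,0,8,0,0,0,0,0,0,8,0,0,0,0,0,0,8,0,0,0,0,0,0,8,0,0,0,0,0,0,8,0,0,0,0,0,0,8,0,0,0,0,0,0,8,0,0,0,0,0,0])

```text
t: 18.75
position: [0.563, -0.0975, 0.1338]
tool_rot: [-2.296, -1.803, 0.599]
force: [0.6, -0.2, -0.8]
width: 0.0082
```

```bash
python3 - <<'E'
from goal import *
def at(x,y,z): return O+D@np.array([x,y,z])/1000
todo(at(24,-66,48),Rn.from_rotvec(Z*np.radians(20)).as_matrix()@RT)
A=np.linspace(3.40,1.55,17)
p=np.c_[24+36*np.cos(A),-102+36*np.sin(A),A*0]
print((np.diff(p,axis=0)@D.T).round(1).tolist(), (-Z*np.radians(40)/16).round(4))
E
```

```text
t 18.75 pos [ 0.563  -0.0975  0.1338] force [ 0.6 -0.2 -0.8] deckF [ 0.8 -0.4 -0.5] w 0.0082
shift mm [ 18.1  52.9 -15. ] turn [-0.2831 -0.0818 -0.6327] tcp in deck mm [ -11.5 -111.7   48. ]
[[-1.9, 3.7, 0.4], [-1.5, 3.9, 0.1], [-1.1, 4.0, -0.1], [-0.6, 4.1, -0.3], [-0.2, 4.1, -0.5], [0.2, 4.1, -0.6], [0.7, 4.0, -0.8], [1.1, 3.9, -1.0], [1.5, 3.7, -1.2], [1.9, 3.5, -1.3], [2.3, 3.2, -1.4], [2.6, 2.8, -1.5], [2.9, 2.5, -1.6], [3.2, 2.1, -1.7], [3.4, 1.7, -1.7], [3.6, 1.2, -1.8]] [-0.0177 -0.0052 -0.0395]
```

The width is 8.2 mm, so the 16 mm post isn't between the pads. I'll check where it is.

```bash
python3 - <<'E'
from chk import *
for n,b in(('top',(255,165,310,225)),('scene',(205,160,260,215)),('wrist',(100,50,400,384))):
    c=cam(n); print(n); red(c,b)
    if n=='wrist': save(c,'w10.png',k=1.2)
E
```

```text
top
red n 14 post top deck mm None arm [ -15.2 -119.8   18. ]
scene
red n 94 post top deck mm [   0.2 -111.8   66.6] arm [  11.4 -108.8   20.4]
radius 25.8 catch value 0.068
wrist
red n 1300 post top deck mm [ -13.  -110.6   62.7] arm [  -0.5 -101.1   20.4]
radius 38.0 catch value 0.231
```

The picture limit is reached, so I'll go on by numbers: the post's and fingers' points in tool coordinates.

```bash
python3 - <<'E'
from chk import *
s=readout.sense();Rc=Rn.from_rotvec(s['tool_rot']).as_matrix();c=cam('wrist')
P=(c['P']-s['position'])@Rc*1000;h=cv2.cvtColor(c['pixels'],cv2.COLOR_RGB2HSV).astype(int);ok=c['range_z']>0
red_=((h[...,0]<8)|(h[...,0]>172))&(h[...,1]>130)&ok
dk=(P[...,2]-0)
z=(c['P']-O)@D*1000
t=red_&(z[...,2]>60.5);print('post top px',np.argwhere(t).min(0),np.argwhere(t).max(0),t.sum(),'tool x,y pct',np.percentile(P[t],[2,50,98],0).round(1).tolist())
t=red_&(z[...,2]>24)&(z[...,2]<60);print('post side',t.sum(),np.percentile(P[t],[2,50,98],0).round(1).tolist())
f=ok&(c['pixels'].max(2)<90)&(abs(P[...,2]-10)<14)&(abs(P[...,0])<45)&(abs(P[...,1])<40)&~red_&(z[...,2]>24)
for lo in range(-4,22,6):
    q=P[f&(P[...,2]>lo)&(P[...,2]<=lo+6)];print(lo,len(q),np.percentile(q,[1,25,50,75,99],0).round(1)[:,:2].tolist() if len(q)>5 else '')
E
```

```text
post top px [223 243] [247 280] 319 tool x,y pct [[-3.5, -9.7, -38.0], [0.9, -1.1, -14.9], [7.4, 8.0, -13.2]]
post side 298 [[-7.4, -32.8, -11.0], [0.2, -5.8, 6.7], [75.6, -1.4, 23.2]]
-4 1 
2 0 
8 0 
14 0 
20 0
```

The post measures as centred between the pads (tool x about 0.5, y about -1 mm), which disagrees with the width reading. I'll test by swinging a little along the arc and seeing whether the catch follows.

>>> carry_out(moves=[8,-1.9,3.7,0.4,-0.0177,-0.0052,-0.0395,8,-1.5,3.9,0.1,-0.0177,-0.0052,-0.0395,8,-1.1,4,-0.1,-0.0177,-0.0052,-0.0395,8,-0.6,4.1,-0.3,-0.0177,-0.0052,-0.0395,8,0,0,0,0,0,0,8,0,0,0,0,0,0,8,0,0,0,0,0,0,8,0,0,0,0,0,0])

```text
t: 19.62
position: [0.5579, -0.0821, 0.134]
tool_rot: [-2.47, -1.615, 0.625]
force: [-0.2, -0.1, -0.2]
width: 0.0076
```

```bash
cat > loc.py <<'E'
from chk import *
def loc():
    s=readout.sense();Rc=Rn.from_rotvec(s['tool_rot']).as_matrix();c=cam('wrist')
    P=(c['P']-s['position'])@Rc*1000;h=cv2.cvtColor(c['pixels'],cv2.COLOR_RGB2HSV).astype(int);ok=c['range_z']>0
    r=((h[...,0]<8)|(h[...,0]>172))&(h[...,1]>130)&ok;z=(c['P']-O)@D*1000
    t=r&(abs(z[...,2]-62.5)<2)
    print('force deck',(D.T@s['force']).round(1),'width',s['width'].round(4),'tcp deck',(1000*(D.T@(s['position']-O))).round(1))
    print('post top n',t.sum(),'tool',np.median(P[t],0).round(1) if t.sum() else '','deck',np.median(z[t],0).round(1) if t.sum() else '')
    a=r&(abs(z[...,2]-20.5)<2); print('arm n',a.sum(),np.median(z[a],0).round(1) if a.sum() else '')
    if t.sum():
        v=np.median(z[t],0)[:2]-[24,-102];print('r',np.hypot(*v).round(1),'value',round(3.6-np.arctan2(v[1],v[0])%(2*np.pi),3))
E
python3 -c "
from loc import *
loc()"
```

```text
Traceback (most recent call last):
  File "loc.py", line 7, in loc
    print('force deck',(D.T@s['force']).round(1),'width',s['width'].round(4),'tcp deck',(1000*(D.T@(s['position']-O))).round(1))
                                                         ^^^^^^^^^^^^^^^^
AttributeError: 'float' object has no attribute 'round'
```

```bash
sed -i "s/s\['width'\].round(4)/round(s['width'],4)/" loc.py; python3 -c "
from loc import *
loc()"
```

```text
force deck [-0.1  0.  -0.2] width 0.0079 tcp deck [-12.1 -95.6  47.8]
post top n 0 tool  deck 
arm n 604 [   0.4 -106.2   20.5]
```

```bash
python3 - <<'E'
from chk import *
s=readout.sense();Rc=Rn.from_rotvec(s['tool_rot']).as_matrix()
for n,(x0,y0,x1,y1),k in(('wrist',(190,170,330,300),2),('scene',(205,150,265,205),1)):
    c=cam(n);h=cv2.cvtColor(c['pixels'],cv2.COLOR_RGB2HSV).astype(int);r=((h[...,0]<8)|(h[...,0]>172))&(h[...,1]>130)
    z=((c['P']-O)@D*1000)[...,2];V=c['pixels'].max(2)
    print(n)
    for v in range(y0,y1,2*k):
        print(''.join(('R' if z[v,u]>58 else 'r' if z[v,u]>24 else 'a') if r[v,u] else '#' if z[v,u]>20 and V[v,u]<110 else '+' if z[v,u]>20 else '.' for u in range(x0,x1,k)))
E
```

```text
wrist
......................................................................
......................................................................
......................................................................
......................................................................
..........................................................#...........
...........................................................#+.........
.........................#............................................
......................................................................
......................................................................
......................................................................
......................................................................
...........#...........aaaa...........................................
......................aaaaaaaa........................................
.....................aaaaraaaaaaa.....................................
...................aarR#######aaaaaa########..........................
..................aa#########
[... 2262 characters left out ...]
###################+.........
....................rrrrR#######################............
....................arrrrrR##################+..............
.....................aaaaaa#####+####+#####+......##########
.....................aaaaaaa############+.........##########
.....................aaaaaaa.#########+...........##########
..................#..aa+++.a#.#####+...............#########
.....................#.++++aa...#+.......................###
......................ar++aar...............................
......................aaaaaa..#.............................
...+........................................................
............................................................
```

```bash
python3 - <<'E'
from chk import *
s=readout.sense();c=cam('wrist');H=np.array(c['hand_eye'])
Pt=(c['D']@c['Rw']*c['range_z'][...,None])@H[:3,:3].T+H[:3,3]
z=(c['P']-O)@D*1000
for v in(200,206,212,220,230,240,260):
    print(v,[(u,(Pt[v,u]*1000).round(0).astype(int).tolist(),z[v,u].round(0).astype(int).tolist(),c['pixels'][v,u].tolist()) for u in (226,236,246,254,262,270,280)])
E
```

```text
200 [(226, [-25, -7, 47], [-33, -110, 0], [89, 95, 95]), (236, [-16, -7, 48], [-28, -103, 0], [90, 98, 97]), (246, [-8, -7, 48], [-22, -97, 0], [87, 95, 94]), (254, [-1, -7, 47], [-18, -92, 0], [88, 96, 95]), (262, [6, -7, 48], [-13, -86, 0], [92, 99, 97]), (270, [12, -10, 38], [-12, -80, 10], [159, 166, 163]), (280, [20, -10, 37], [-6, -73, 11], [167, 176, 170])]
206 [(226, [-25, -2, 47], [-29, -113, 1], [91, 96, 97]), (236, [-16, -2, 47], [-24, -107, 1], [88, 95, 95]), (246, [-8, -1, 48], [-18, -100, 0], [91, 98, 97]), (254, [-1, -1, 49], [-13, -95, -1], [90, 96, 95]), (262, [6, -1, 49], [-9, -90, -1], [90, 96, 96]), (270, [13, -1, 48], [-5, -85, 0], [90, 96, 95]), (280, [21, -4, 38], [-2, -77, 10], [172, 180, 175])]
212 [(226, [-25, 4, 48], [-25, -117, 0], [90, 99, 98]), (236, [-15, -1, 32], [-23, -106, 16], [90, 74, 74]), (246, [-8, 4, 47], [-14, -104, 1], [89, 95, 95]), (254, [-1, 4, 49], [-9, -99, -1], [90, 96, 97]), (262, [6, 4, 48], [-5, -93, 0], [91, 96, 95]), (270, [13, 4, 47], [-1, -88, 1], [88, 98, 95]), (280, [21, 1, 37], [2, -80, 11], [160, 170, 164])]
220 [(226, [-25, 
[... 756 characters left out ...]
90, 94, 96]), (236, [-10, -10, -44], [-26, -97, 92], [86, 83, 81]), (246, [-5, -9, -41], [-22, -93, 89], [59, 59, 56]), (254, [-1, 22, 29], [4, -110, 19], [168, 33, 30]), (262, [4, -3, -27], [-11, -90, 75], [114, 26, 23]), (270, [8, -10, -45], [-15, -82, 93], [88, 85, 82]), (280, [14, -10, -45], [-11, -78, 93], [84, 82, 80])]
260 [(226, [-13, -10, -68], [-29, -99, 116], [89, 87, 82]), (236, [-9, -10, -68], [-26, -96, 116], [85, 82, 81]), (246, [-4, -9, -66], [-22, -93, 114], [20, 16, 16]), (254, [-1, 49, 48], [25, -128, 0], [91, 97, 96]), (262, [6, 49, 48], [30, -122, 0], [74, 79, 78]), (270, [7, -10, -67], [-15, -83, 115], [85, 83, 79]), (280, [12, -10, -67], [-12, -80, 115], [88, 86, 84])]
```

The label map and ranges explain it: the visible fingertips end at tool z ≈ -20 mm. That is behind the reported TCP, not 22 mm ahead of it as stated. So the jaws closed above the post top and passed over it, and the plate was held only near the top of its grip. I'll raise, go back and take the post about 34 mm lower.

>>> carry_out(moves=[40,1.3,0.4,2.9,0,0,0,40,2.8,0.8,5.8,0,0,0,40,1.8,-5,0,0.0177,0.0052,0.0395,40,1.8,-5,0,0.0177,0.0052,0.0395,40,1.8,-4.7,0,0.0177,0.0052,0.0395,40,0,0,0,0.0177,0.0052,0.0395,40,0,0,0,0,0,0,40,0,0,0,0,0,0])

```text
t: 20.53
position: [0.5676, -0.0952, 0.143]
tool_rot: [-2.298, -1.802, 0.599]
force: [1.1, 0.1, 0.1]
width: 0.0402
```

```bash
python3 - <<'E'
from loc import *
loc()
todo(O+D@np.array([-11,-111.2,14])/1000,Rn.from_rotvec(Z*np.radians(60)).as_matrix()@RT)
s=readout.sense();c=cam('wrist');H=np.array(c['hand_eye'])
Pt=1000*((c['D']@c['Rw']*c['range_z'][...,None])@H[:3,:3].T+H[:3,3])
m=(abs(Pt[...,1]+8)<6)&(abs(Pt[...,0])>12)&(abs(Pt[...,0])<45)&(Pt[...,2]<8)&(c['range_z']>0)
print('finger tip z pct',np.percentile(Pt[m][:,2],[50,90,97,99,100]),m.sum())
W=(c['P']-O)@D*1000
for nm,b in(('top',(255,165,310,225)),('scene',(205,160,260,215))): print(nm);red(cam(nm),b)
E
```

```text
force deck [ 1.  -0.2  0.5] width 0.0402 tcp deck [ -10.7 -110.8   58.4]
post top n 354 tool [-1.2  0.1 -4.1] deck [ -11.2 -112.3   62.5]
arm n 806 [   5.9 -106.    20.5]
r 36.6 value 0.173
t 20.58 pos [ 0.5676 -0.0951  0.1429] force [-0.2  0.   0.6] deckF [-0.4  0.1  0.5] w 0.0403
shift mm [-18.1  -5.7 -40.1] turn [0.0003 0.0014 0.0015] tcp in deck mm [ -10.8 -110.8   58.3]
finger tip z pct [-77.21923762 -36.9900054  -25.3198738  -20.6768323  -15.92644653] 5068
top
red n 20 post top deck mm None arm [ -14.5 -118.6   19.7]
scene
red n 99 post top deck mm [ 40.8 -83.4 185.1] arm [  11.6 -107.8   19.8]
radius 25.1 catch value 2.765
```

>>> carry_out(moves=[40,-3,-1,-6.7,0,0,0,40,-3,-1,-6.7,0,0,0,40,-3,-1,-6.7,0,0,0,40,-3,-1,-6.7,0,0,0,40,-3,-1,-6.7,0,0,0,40,-3,-1,-6.7,0,0,0,40,0,0,0,0,0,0,8,0,0,0,0,0,0])

```text
t: 21.4
position: [0.5491, -0.1013, 0.1022]
tool_rot: [-2.296, -1.803, 0.6]
force: [0.5, 0.3, -0.1]
width: 0.0361
```

>>> carry_out(moves=[8,0,0,0,0,0,0,8,0,0,0,0,0,0,8,0,0,0,0,0,0,8,0,0,0,0,0,0,8,0,0,0,0,0,0,8,0,0,0,0,0,0,8,0,0,0,0,0,0,8,0,0,0,0,0,0])

```text
t: 22.07
position: [0.5492, -0.1021, 0.103]
tool_rot: [-2.297, -1.803, 0.601]
force: [-2.9, -4.7, 5.9]
width: 0.0153
```

The post is gripped this time, at 15.3 mm. Swinging along the arc.

>>> carry_out(moves=[8,-1.9,3.7,0.4,-0.0177,-0.0052,-0.0395,8,-1.5,3.9,0.1,-0.0177,-0.0052,-0.0395,8,-1.1,4,-0.1,-0.0177,-0.0052,-0.0395,8,-0.6,4.1,-0.3,-0.0177,-0.0052,-0.0395,8,-0.2,4.1,-0.5,-0.0177,-0.0052,-0.0395,8,0.2,4.1,-0.6,-0.0177,-0.0052,-0.0395,8,0,0,0,0,0,0,8,0,0,0,0,0,0])

```text
t: 22.73
position: [0.5437, -0.0772, 0.1018]
tool_rot: [-2.552, -1.512, 0.638]
force: [-5.9, 0.6, 6.5]
width: 0.0161
```

```bash
python3 - <<'E'
from loc import *
loc()
A=3.40-6*1.85/16;todo(O+D@np.array([24+36*np.cos(A),-102+36*np.sin(A),14])/1000)
E
```

```text
force deck [-7.7  2.3  3.5] width 0.0161 tcp deck [ -9.6 -86.8  13.5]
post top n 607 tool [  0.2  -0.5 -48.9] deck [ -9.5 -86.3  62.4]
arm n 353 [ -9.3 -86.4  20.5]
r 37.0 value 0.896
t 22.78 pos [ 0.5437 -0.0772  0.1018] force [-7.   0.1  6.4] deckF [-8.8  2.1  3. ] w 0.0154
shift mm [1.1 0.3 0. ] turn [-0.3188 -0.0935 -0.7118] tcp in deck mm [ -9.6 -86.8  13.5]
```

The catch follows, value now 0.90. Continuing.

>>> carry_out(moves=[8,1.4,4.2,-1.2,-0.0177,-0.0052,-0.0395,8,1.1,3.9,-1,-0.0177,-0.0052,-0.0395,8,1.5,3.7,-1.2,-0.0177,-0.0052,-0.0395,8,1.9,3.5,-1.3,-0.0177,-0.0052,-0.0395,8,2.3,3.2,-1.4,-0.0177,-0.0052,-0.0395,8,2.6,2.8,-1.5,-0.0177,-0.0052,-0.0395,8,2.9,2.5,-1.6,-0.0177,-0.0052,-0.0395,8,0,0,0,0,0,0])

```text
t: 23.45
position: [0.558, -0.0531, 0.092]
tool_rot: [-2.81, -1.128, 0.668]
force: [-3.1, 0.5, 1.2]
width: 0.0154
```

```bash
python3 - <<'E'
from loc import *
loc()
todo(O+D@np.array([24.5,-66,14])/1000)
E
```

```text
force deck [-3.1  1.4 -0.1] width 0.0154 tcp deck [ 13.1 -67.8  13.3]
post top n 611 tool [  0.   -1.2 -49.1] deck [ 12.8 -66.6  62.4]
arm n 389 [ 17.2 -64.5  20.4]
r 37.1 value 1.722
t 23.5 pos [ 0.5579 -0.0532  0.0921] force [-2.1  1.8 -0.1] deckF [-1.3  2.3 -0.7] w 0.0156
shift mm [ 9.8  4.7 -4.2] turn [-0.1945 -0.0564 -0.4366] tcp in deck mm [ 13.  -67.8  13.3]
```

>>> carry_out(moves=[8,2.5,1.3,-1.1,0,0,0,8,2.5,1.2,-1.1,0,0,0,8,2.5,1,-1.1,0,0,0,8,2.5,0.8,-1.2,0,0,0,8,0,0,0,0,0,0,8,0,0,0,0,0,0,8,0,0,0,0,0,0,8,0,0,0,0,0,0])

```text
t: 24.17
position: [0.5674, -0.0494, 0.0876]
tool_rot: [-2.807, -1.131, 0.668]
force: [-5.0, -0.4, -1.6]
width: 0.0157
```

```bash
python3 - <<'E'
from loc import *
loc()
E
```

```text
force deck [-3.8  1.  -3.5] width 0.0157 tcp deck [ 24.1 -66.8  13.5]
post top n 613 tool [  0.   -2.  -48.9] deck [ 23.4 -65.   62.4]
arm n 310 [ 23.  -60.4  20.3]
r 37.0 value 2.012
```

The catch stands at 2.01 rad. Releasing and retreating along the normal.

>>> carry_out(moves=[36,0,0,0,0,0,0,36,0,0,0,0,0,0,36,0,0,0,0,0,0,36,0,0,0,0,0,0,36,2,0.6,4.5,0,0,0,36,4,1.2,9,0,0,0,36,6,1.8,13.5,0,0,0,36,7,2.1,15.8,0,0,0])

```text
t: 24.88
position: [0.5873, -0.0434, 0.1315]
tool_rot: [-2.809, -1.13, 0.667]
force: [0.1, 0.7, 0.6]
width: 0.0358
```

>>> carry_out(moves=[36,8,2.4,18,0,0,0,36,8,2.4,18,0,0,0,36,8,2.4,18,0,0,0,36,8,2.4,18,0,0,0,36,6,1.8,13.5,0,0,0,36,2,0.6,4.5,0,0,0,36,0,0,0,0,0,0,36,0,0,0,0,0,0])

```text
t: 25.55
position: [0.6268, -0.0316, 0.2202]
tool_rot: [-2.809, -1.13, 0.667]
force: [0.2, 0.1, -1.2]
width: 0.0361
```

```bash
python3 - <<'E'
from loc import *
loc()
c=cam('wrist');T=cam('top');S=cam('scene')
for n,c in(('W',c),('T',T)):
    P=(c['P']-O)@D*1000
    m=(abs(P[...,0])<46)&(abs(P[...,0])>14)&(abs(P[...,1])<50)&(c['range_z']>0)&(abs(P[...,2]-10)<5)
    p=P[m];A=np.c_[p[:,:2],np.ones(len(p))];k=np.linalg.lstsq(A,p[:,2],rcond=None)[0];print(n,'plate top h',k[2].round(2),'slopes deg',np.degrees(k[:2]).round(2),m.sum())
# plate centre: bright pixels at plate height, extents in deck frame
    a=c['pixels'].astype(int);b=(a.max(2)>(130 if n=='W' else 100))&(a[...,2]-a[...,0]>-3)&(abs(P[...,2]-10)<4)&(abs(P[...,0])<70)&(abs(P[...,1])<100)
    q=P[b];print(' extents x',np.percentile(q[:,0],[1,99]).round(1),'y',np.percentile(q[:,1],[1,99]).round(1))
    bl=(a[...,2]-a[...,0]>45)&(abs(P[...,0])<15)&(P[...,1]>55)&(P[...,1]<85);print(' blue mark deck',P[bl].mean(0).round(1),bl.sum())
# bystanders: change against start images
T0,S0=[pickle.load(open(f,'rb')) for f in('top0.pkl','scene0.pkl')]
for n,a,b in(('T',T,T0),('S',S,S0)):
    d=(cv2.absdiff(cv2.GaussianBlur(a['pixels'],(5,5),0),cv2.GaussianBlur(b['pixels'],(5,5),0)).max(2)>30).astype(np.uint8)
    n_,l,st,ce=cv2.connectedComponentsWithStats(d);print(n,[st[i].tolist() for i in range(1,n_) if st[i,4]>15])
print(readout.sense()['t'],readout.sense()['force'])
E
```

```text
force deck [ 0.7  0.1 -1. ] width 0.0361 tcp deck [ 24.2 -66.4 159.9]
post top n 170 tool [-0.4 -1.6 97.5] deck [ 23.3 -65.2  62.4]
arm n 458 [ 20.3 -88.4  20.4]
r 36.8 value 2.01
W plate top h 10.62 slopes deg [-0.02 -0.07] 5173
 extents x [-49.1  49. ] y [-78.   78.7]
 blue mark deck [ 0.4 70.6 10.6] 131
T plate top h 10.15 slopes deg [-0.3   0.99] 323
 extents x [-46.5  51.2] y [-79.5  11.5]
 blue mark deck [nan nan nan] 0
T [[197, 17, 80, 56, 3737], [198, 72, 64, 17, 805], [190, 88, 107, 88, 6320], [123, 175, 138, 209, 15824], [244, 177, 13, 7, 65], [201, 184, 60, 77, 1168], [252, 185, 35, 46, 983], [286, 190, 13, 16, 125], [231, 214, 5, 7, 24], [206, 236, 6, 17, 26], [119, 242, 49, 30, 674], [212, 264, 8, 6, 31], [251, 365, 9, 9, 55], [228, 371, 14, 13, 86]]
S [[272, 0, 71, 41, 1620], [351, 0, 43, 79, 1223], [480, 0, 32, 31, 538], [265, 13, 34, 18, 149], [177, 19, 124, 196, 10563], [339, 33, 12, 9, 28], [313, 41, 26, 18, 87], [300, 44, 8, 46, 244], [336, 62, 4, 12, 22], [348, 71, 6, 7, 27], [318, 73, 14, 5, 56], [330, 77, 14, 6, 59], [194, 78, 13, 16, 80], [495, 95, 17, 28, 336], [491, 124, 15, 23, 170], [336, 205, 63, 43, 842], [350, 210, 7, 6, 30]]
25.75 [-0.09374264  0.02317324 -0.31090319]<stdin>:11: RuntimeWarning: Mean of empty slice.
  ret = um.true_divide(
```

```bash
python3 -c "
from cell import manip; print(manip.hand_in())"
```

```text
the job is handed in; nothing more can be done
None
```

The plate is seated on both pins and the red catch is swung closed to about 2.01 rad (the stop is 2.03). The arm has let go and backed off, and I handed the job in at about 25.8 s; no verdict came back.

**Last checks:**
- **Plate seating:** from the wrist camera, the plate top is 10.6 mm above the deck and tilted less than 0.1°. Its outline is centred to about 0.4 mm. When I set it down, contact was about 12 N.
- **Catch:** it still read 2.01 rad after the hand had left.
- **Hand:** the wrist force was near zero, with the hand about 100 mm clear of the catch post.
- **Other objects:** comparing start and end pictures showed no separate change at the other objects. The arm's own change region is large, though, and may have hidden something small.

**What disagreed or failed:**
- **Fingertip position:** the wrist camera showed the fingertips about 20 mm behind the reported TCP, not 22 mm ahead of it as stated. The plate was therefore held only near the top of its grip.
- **Failed grasps:** my first grasp of the plate failed because I lifted before the slow fingers had closed. My first grasp of the catch post closed above it. Neither attempt moved anything.
- **Top camera:** its last plate fit gave a 1.0° slope along the plate, but part of its view was blocked by the arm. The same camera read under 0.2° right after placing.
- **Picture limit:** I used all 12 picture views, so the closing checks were numerical only.

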